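# Level the pouring slab with a wedge

### The job

The marble slab for pouring caramel has lost one rubber foot and that corner sits low. Lay the ball level on the slab so that it points from the low corner to the opposite corner and let go of it, then push the wooden wedge, thin end first, under the slab's edge beside the low corner until the steel ball comes to rest between the two black lines, and leave the wedge there carrying the corner. Push gently: do not ram or shove the slab, and leave the other things on the counter alone.

Things in the scene. Friction and masses are not known exactly. Their poses are not given: they have to be found in the camera images.
- slab: White marble slab, 220 (x) x 300 (y) x 13 mm, 1.6 to 3.1 kg. Origin: middle of its underside, z up. Stands on three springy rubber feet (18 to 21 mm tall unloaded, 24 wide, at x 75 y 89, x 75 y -89, x -75 y 89) that sag several mm under its weight, and at x -75 y -89 on a bare hard stub 6.5 to 11 mm long, 14 wide: the low corner (-x, -y: robot's side, right). Starts tilted 0.02 to 0.05 rad.
- low_edge (a point): Point on the lower rim of the slab's robot-side face (slab x -110, y -130, z 0 mm), 20 mm from the low corner, clear of the stub: the wedge goes in here along the slab's +x. Starts 4 to 10 mm above the counter; 10 to 18 mm when it is level (feet and weight vary). Lifted here, the slab comes level both ways at once.
- slab_middle (a point): Middle of the slab's upper face (13 mm above its underside); its x axis lies along the top from the low corner to the corner across (0.87 rad from the slab's x axis), the direction in which the level should lie.
- wedge: Plain wooden wedge lying flat on the counter, 125 long, 30 wide, 3 mm thick at the thin end and 22 mm at the heel (rises 0.15 mm a mm), 0.04 kg. Origin: middle of its underside; x points to the thin end, y across its width (grip across it near the heel).
- wedge_tip (a point): Middle of the wedge's thin end, on its underside (wedge x +62.5 mm).
- wedge_heel (a point): Place to grip the wedge, on its underside 14 mm from the heel's end (wedge x -48.5 mm).
- level: Ball level: aluminium bar 160 long (x), 20 wide (22 at the black end caps), 16 mm high, with a clear tube held between two black blocks on its top (31 mm high over all, blocks at x +-35 mm), 0.2 kg. Origin: middle of its underside; x along the bar. Grip it across the bar at its middle.
- ball (a joint): The dark steel ball (11 mm) in the tube: its distance in m from the tube's middle, positive to the level's +x end. The tube is curved with a radius of 0.8 m and the ball rolls to the low end: at rest the value is 0.8 m x the bar's slope (positive: +x end low), up to stops at +-0.021. Settles in about 1 s. Between the black lines = within +-0.002.
- ball_mid (a point): Middle of the dark steel ball, 23.5 mm above the level's underside when in the middle of the tube.
- salt_shaker: Bystander: glass salt shaker with a metal top, 44 mm wide, 90 mm high, left of the slab. Origin at its foot.
- spice_jar_a: Bystander: spice jar with a dark lid, 44 mm wide, 96 mm high, left of the slab. Origin at its foot.

How it is judged:
By the outcome, as a careful person would: the job done as asked, in the order asked, and still so for the second after the job is handed in, with the robot touching nothing.
It also fails if it takes over 61 s, if anything falls off the work surface, if the arm or the gripper's body presses on something with over 40 N, if the wrist force passes 120 N, or if a joint passes its speed limit or range.

### The arm

A 7-joint arm with a two-finger parallel gripper is mounted at the origin on a cart in front of the work surface, level with it; the furniture and walls round the work are solid. World frame = base frame: x ahead of the robot, y to its left, z up, the work surface at z = 0. Lengths are in mm, angles in rad, forces in N, time in s.
With the tool pointing down it reaches from about 400 to 900 mm from the base axis. Payload 5.6 kg.
Tool frame: the origin (TCP) lies midway between the tips of the shut fingers; the grasp point (between the pads) lies 19 mm behind it (pinch_z is the z of the grasp point in the tool frame, in mm); z points along the fingers, y is the line along which they close (so a half turn about z gives the same grasp; the last joint's range is limited). The gripper opens to 92 mm and grips with 3 to 60 N. Pads are 20 mm wide; open, the fingers measure 128 mm over their backs; the gripper's body (75 mm by 189 mm) begins 69 mm behind the grasp point.
Start: joints at [-1.207, 0.468, -0.012, 1.603, 0.006, 1.071, -0.056], TCP at [257.228, 596.945, 214.592] pointing down, gripper open.
Joint ranges: [-2.53, 2.53], [-0.31, 2.02], [-1.57, 1.55], [0.28, 2.44], [-1.29, 4.43], [0.15, 1.84], [-2.92, 2.92]. Speed limits (rad/s): [2.57, 2.57, 3.14, 3.14, 3.14, 3.14, 3.14].

### API

Orientations are given as [roll, pitch, yaw] about the fixed x, y, z axes, in that order (R = Rz(yaw) Ry(pitch) Rx(roll)).
In Python, from rig import sense, get_image, job_done, boxes_of, silhouettes, pinch_z gives the robot as it stands. The module is installed in compiled form; this text tells all that it offers.
- The arm moves only by the shell command python3 -m creep 'ROWS' [FORCE]. ROWS is JSON, a list of rows, each a list of 5 numbers: the finger opening in m, from 0 to 0.0919, then the shift along the world's x, y, z in m, then the turn about the world's z in rad. In form: [[fingers, dx, dy, dz, yaw], ...]. A call has 1 to 10 rows; each row shifts and turns the commanded pose from where the row before left it; what a row does not reach is not made up. A row lasts 1/12 s, in which the tool goes at most 41.7 mm and 7.16 degrees, less where a joint would pass 70% of its speed; a pose out of reach is approached as far as the arm can. A call with a gripper value outside its range is refused whole. The fingers move at their own pace and stop on an object; FORCE is the grip in N (left out, the last holds). Time passes only in rows, so rows that do not move let the fingers close. It gives the time, the measured TCP pose, the force, the opening and the grip force at its end, in the units of the state.
- sense(): the state, without advancing time (a new reading comes with each control period).
- get_image(name): name is "scene" or "top" or "wrist"; returns a dict with "pixels" (384x512x3 uint8, red, green, blue), "fx", "fy", "cx", "cy" (pixels), "k1" (the pictures are not rectified: a ray, as slopes to the right and down, at radius r is drawn at 1 + k1 r^2 times it, then the intrinsics apply), "R" (3x3) and "t" (3): a world point X has camera coordinates R X + t; the wrist camera has in their place "hand_eye" (4x4, takes a point from camera to tool coordinates, whose origin is the TCP and whose axes are the flange's). Camera axes: x right, y down, z forward; pixel columns grow to the right and rows downward; lengths in mm; the calibration is good to about 2 mm. A picture is of the moment at which its call begins: read the wrist's pose just before it. There is no depth.
- job_done(): hands the job in; it is judged then, once.
Trained networks look in a picture, given as the dict that the camera call returned (one of the last four; its "shot" number tells which), for a name from the list of things; names that differ only in an ending like _2 or _b are one class to them, and where a whole thing is asked for, a point or a joint stands for the part that bears it (a point fixed in the world has none). Each returns a list of dicts, best first, with "conf" (0 to 1); they miss things now and then, are a little off and sometimes report something else, mostly with a low value. They report only what shows in the picture. A call takes as long as a camera call.
- boxes_of(picture, query): "box" ([left, top, right, bottom] in pixels, round what is visible of it).
- silhouettes(picture, query): "pixels" (384x512 bool, what is visible of it) and "box" ([left, top, right, bottom] in pixels, round what is visible of it).
The state is a dict: "clock": time; "joint_positions": joint angles; "joint_vel": joint speeds; "tau": joint torques, N m; "tool_pos": TCP position; "tcp_rot": TCP orientation; "ft_force": force on the tool from outside, world axes, zero at the start; "ft_torque": the same for the moment, N m; "width": finger opening in mm; "gripper_force": force on a finger pad.
Only numpy, scipy, OpenCV 4.12 (cv2) and the standard library are available. Lean on these libraries where they do the work, as an engineer would, in place of code of your own. Each camera call takes 0.05 s, during which the arm holds its last target. There are 200 camera calls.

## Working session

There is one attempt and no reset: what is moved stays moved. The work goes in short steps, Python scripts to look and compute and a shell command to move; the robot and the scene stay as the last step left them, time stands still between calls to the robot, and variables do not carry over. Pictures are saved under pics/ and viewed, at most 10 in all, crops included, and the job is handed in when it is done.

```bash
mkdir -p pics
cat > h.py <<'E'
import numpy as np, cv2
from rig import *
from scipy.spatial.transform import Rotation as Ro
def cam(p,st=None):
    if "hand_eye" in p:
        H=np.array(p["hand_eye"]); T=np.eye(4); T[:3,:3]=Ro.from_euler('xyz',st["tcp_rot"]).as_matrix(); T[:3,3]=st["tool_pos"]
        M=np.linalg.inv(T@H); return M[:3,:3],M[:3,3]
    return np.array(p["R"]),np.array(p["t"])
def back(p,uv,z,st=None):
    R,t=cam(p,st); uv=np.atleast_2d(np.float64(uv)); d=(uv-[p["cx"],p["cy"]])/[p["fx"],p["fy"]]
    s=d.copy()
    for _ in range(20): s=d/(1+p["k1"]*(s**2).sum(1,keepdims=True))
    r=np.c_[s,np.ones(len(s))]@R; c=-R.T@t
    return c+r*((z-c[2])/r[:,2])[:,None]
def rect(p,mask,z,st=None):
    cs=max(cv2.findContours(mask.astype(np.uint8),0,1)[0],key=cv2.contourArea)[:,0,:]
    w=back(p,cs,z,st)[:,:2]; return cv2.minAreaRect(w.astype(np.float32))
def save(p,n): cv2.imwrite("pics/"+n,p["pixels"][:,:,::-1])
E
python3 - <<'E'
from h import *
s=sense();print(s,pinch_z)
a=get_image("top");b=get_image("scene")
save(a,"top0.png");save(b,"scene0.png")
for n,z in [("slab",25),("wedge",8),("level",16+25),("salt_shaker",90),("spice_jar_a",96)]:
    for im,nm in((a,"top"),(b,"scene")):
        for d in silhouettes(im,n)[:2]:
            print(n,nm,round(d["conf"],2),d["box"],rect(im,d["pixels"],z))
cv2.imwrite("pics/both0.png",np.hstack([a["pixels"],b["pixels"]])[:,:,::-1][:, :1024])
cv2.imwrite("pics/both0.png",cv2.resize(cv2.imread("pics/both0.png"),(800,300)))
E
```

```text
{'clock': 0.0, 'joint_positions': array([-1.20700154,  0.4683603 , -0.01156647,  1.60363435,  0.00600441,
        1.07138482, -0.05631137]), 'joint_vel': array([-5.65813567e-05, -8.68690512e-04, -1.65079136e-03,  5.46435809e-04,
        5.06680073e-04, -6.62779522e-04,  4.10093569e-04]), 'tau': array([ 1.99254605e-04, -5.20580363e+01, -1.23236826e-02, -2.43745083e+01,
       -5.65810071e-02,  1.71631709e-02,  1.37090310e-04]), 'tool_pos': array([257.03910053, 596.38095166, 213.64684154]), 'tcp_rot': array([-3.13984554e+00,  1.43277241e-04,  2.73469238e+00]), 'ft_force': array([-0.23814168,  0.30180759,  0.59601141]), 'ft_torque': array([-0.02802818, -0.04881398,  0.01969342]), 'gripper_force': 0.0, 'width': 91.7015394834649} -18.700000000000003
slab top 0.78 [192.1, 84.6, 325.4, 185.4] ((652.749267578125, 333.5838623046875), (302.36895751953125, 230.56423950195312), 86.81282043457031)
slab top 0.4 [129.9, 190.1, 157.0, 214.2] ((493.0410461425781, 601.691162109375), (65.67965698242188, 45.19399642944336), 72.46778869628906)
slab scene 0.57 [146.8, 165.5, 244.7, 241.6] ((652.0257568359
[... 870 characters left out ...]
468.1407165527344, 490.70562744140625), (36.52814483642578, 38.85396194458008), 1.0969009399414062)
salt_shaker scene 0.58 [256.9, 220.9, 273.9, 257.0] ((471.6581726074219, 542.5518188476562), (104.6390609741211, 38.523887634277344), 88.46997833251953)
spice_jar_a top 0.88 [132.0, 190.9, 156.6, 210.7] ((490.3866882324219, 582.3449096679688), (40.848426818847656, 59.31822204589844), 0.5443461537361145)
spice_jar_a top 0.46 [194.2, 82.0, 327.2, 182.2] ((638.2285766601562, 334.537109375), (280.68438720703125, 211.71713256835938), 86.55297088623047)
spice_jar_a scene 0.8 [249.9, 242.8, 266.7, 283.7] ((489.98651123046875, 630.9697265625), (40.5118293762207, 108.9373779296875), 0.9184831380844116)
```

View pics/both0.png

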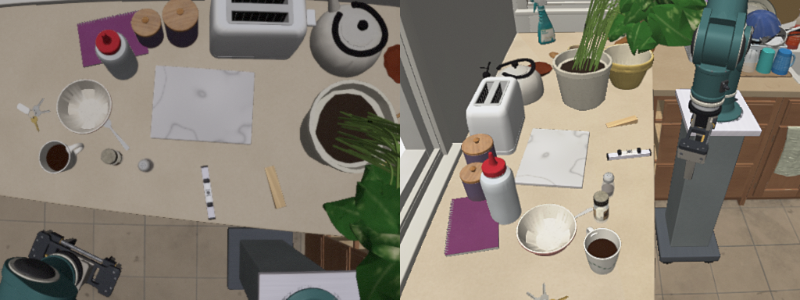

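The top view shows the slab at (202,105), the level at (208,190), the wedge at (275,187), and the shaker and jar at (145,165) and (113,157). I'm moving above the level.

```bash
python3 -m creep '[[0.09,0.017,-0.035,0,0.07],[0.09,0.017,-0.035,0,0.07],[0.09,0.017,-0.035,0,0.07],[0.09,0.017,-0.035,0,0.07],[0.09,0.017,-0.035,0,0.07],[0.09,0.017,-0.035,0,0.07],[0.09,0.017,-0.035,0,0.07],[0.09,0.017,-0.035,0,0.07],[0.09,0,0,0,0],[0.09,0,0,0,0]]'
cat > look.py <<'E'
from h import *
import sys
s=sense();p=get_image("wrist");save(p,sys.argv[1])
print(s["tool_pos"],s["tcp_rot"],s["width"],s["ft_force"])
for a in sys.argv[2:]:
    n,z=a.split(":")
    for d in silhouettes(p,n)[:1]:
        print(n,round(d["conf"],2),d["box"],rect(p,d["pixels"],float(z),s))
E
python3 look.py w1.png level:12 ball:23 wedge:8 slab:25
```

```text
clock: 1.43
tool_pos: [394.6, 314.9, 215.0]
tcp_rot: [3.141, 0.001, -2.994]
ft_force: [0.3, 1.1, 0.3]
width: 89.9
gripper_force: 0.0
[394.61842805 314.92967719 215.02397785] [ 3.14142095e+00  8.51135035e-04 -2.99408477e+00] 89.85772627487194 [0.27197184 1.05538612 0.28021371]
level 0.56 [242.8, 93.9, 261.5, 223.2] ((395.8243408203125, 316.5072937011719), (161.32785034179688, 22.869224548339844), 9.037012100219727)
wedge 0.83 [54.4, 95.2, 115.2, 196.6] ((411.45697021484375, 114.58625030517578), (124.92733001708984, 41.02841567993164), 16.01118278503418)
slab 0.66 [366.4, 223.5, 424.0, 278.7] ((478.5735778808594, 513.01708984375), (95.99042510986328, 33.4129753112793), 55.62420654296875)
```

View pics/w1.png

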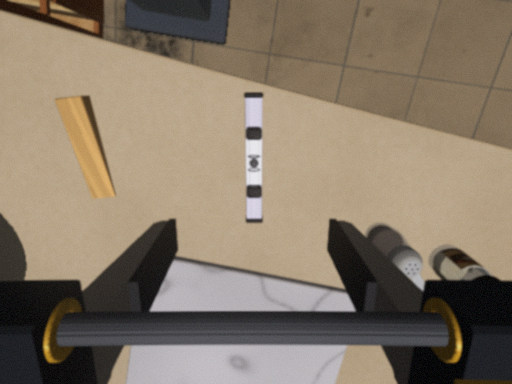

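The wrist view shows the level at (253,158), aligned with the tool. The wedge's thick heel is toward the robot at (75,97) and its thin end points away at (105,195). Next I'll descend and grip the level.

```bash
python3 -m creep '[[0.06,0.001,0.002,-0.035,0],[0.06,0,0,-0.035,0.01],[0.06,0,0,-0.035,0],[0.06,0,0,-0.035,0],[0.06,0,0,-0.035,0],[0.06,0,0,-0.02,0],[0.06,0,0,-0.015,0],[0.06,0,0,0,0]]'
python3 -m creep '[[0.01,0,0,0,0],[0.01,0,0,0,0],[0.01,0,0,0,0],[0.01,0,0,0,0],[0.01,0,0,0,0],[0.01,0,0,0,0],[0.01,0,0,0,0]]' 20
```

```text
clock: 2.35
tool_pos: [392.6, 319.5, 2.0]
tcp_rot: [-3.14, -0.003, -2.976]
ft_force: [-0.5, 0.4, 0.6]
width: 59.9
gripper_force: 0.0
clock: 2.93
tool_pos: [394.4, 318.6, 5.0]
tcp_rot: [-3.141, 0.0, -2.979]
ft_force: [0.6, -1.6, 3.6]
width: 19.8
gripper_force: 20.0
```

```bash
python3 -m creep '[[0.01,0,0,0.03,0],[0.01,0,0,0.035,0],[0.01,0,0,0.035,0],[0.01,0.03,0.002,0,0.09],[0.01,0.037,0.002,0,0.093],[0.01,0.037,0.002,0,0.093],[0.01,0.037,0.002,0,0.093],[0.01,0.037,0.002,0,0.093],[0.01,0.037,0.002,0,0.093],[0.01,0.037,0.002,0,0.093]]'
python3 -m creep '[[0.01,0.003,0.001,0,0],[0.01,0,0,0,0],[0.01,0,0,0,0]]'
python3 look.py w2.png slab:28
python3 - <<'E'
from h import *
a=get_image("top");b=get_image("scene")
for n,z in [("slab",28),("level",116)]:
    for im in(a,b):
        for d in silhouettes(im,n)[:1]: print(n,d["conf"],rect(im,d["pixels"],z))
s=a["pixels"][70:200,180:340];t=b["pixels"][150:260,130:330]
cv2.imwrite("pics/c2.png",np.hstack([cv2.resize(s,(400,325)),cv2.resize(t,(400,325))])[:,:,::-1])
E
```

```text
clock: 3.77
tool_pos: [647.5, 332.5, 104.0]
tcp_rot: [3.141, -0.001, -2.326]
ft_force: [0.3, 1.0, -1.1]
width: 19.4
gripper_force: 20.0
clock: 4.02
tool_pos: [647.9, 333.7, 103.3]
tcp_rot: [3.14, -0.002, -2.331]
ft_force: [-0.1, -0.2, -2.3]
width: 19.6
gripper_force: 20.0
[647.91214352 333.70987324 103.30255908] [ 3.14004621e+00 -2.24786104e-03 -2.33127567e+00] 19.608804013557446 [-0.09017896 -0.2121006  -2.3258448 ]
slab 0.58 [19.4, 0.8, 454.0, 377.0] ((656.0579833984375, 333.151123046875), (295.986328125, 218.63902282714844), 86.88645935058594)
slab 0.7 ((653.568359375, 342.910400390625), (281.55023193359375, 222.4077911376953), 86.98477172851562)
slab 0.96 ((652.52783203125, 342.8549499511719), (306.7279968261719, 225.01898193359375), 87.08728790283203)
level 0.55 ((610.2298583984375, 300.1033020019531), (61.56300354003906, 19.623733520507812), 45.01978302001953)
level 0.92 ((668.409912109375, 367.83636474609375), (105.50995635986328, 49.488563537597656), 68.436279296875)
```

View pics/w2.png

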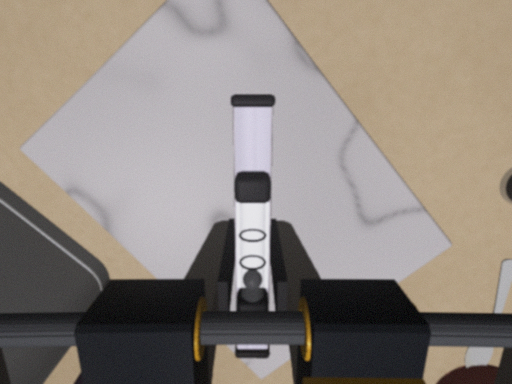

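The slab is fully visible, with its centre near (654,335) and yaw about -0.053. The level lies along the diagonal. I'll lower it.

```bash
python3 -m creep '[[0.01,0.005,0.001,-0.02,0.006],[0.01,0.001,0,-0.02,0],[0.01,0,0,-0.014,0],[0.01,0,0,-0.004,0],[0.01,0,0,-0.002,0],[0.01,0,0,-0.002,0],[0.01,0,0,0,0],[0.01,0,0,0,0]]'
python3 -m creep '[[0.01,0,0,-0.0015,0],[0.01,0,0,-0.0015,0],[0.01,0,0,0,0]]'
```

```text
clock: 5.08
tool_pos: [655.8, 335.3, 43.7]
tcp_rot: [-3.141, 0.002, -2.324]
ft_force: [0.3, 0.0, -1.8]
width: 19.8
gripper_force: 20.0
clock: 5.33
tool_pos: [655.2, 334.9, 39.6]
tcp_rot: [3.142, 0.0, -2.325]
ft_force: [-0.1, -0.1, -2.7]
width: 19.6
gripper_force: 20.0
```

```bash
python3 -m creep '[[0.01,0,0,-0.0015,0],[0.01,0,0,-0.0015,0],[0.01,0,0,0,0]]';python3 -m creep '[[0.01,0,0,-0.0015,0],[0.01,0,0,-0.0005,0],[0.01,0,0,0,0]]'
```

```text
clock: 5.58
tool_pos: [655.0, 334.8, 36.2]
tcp_rot: [3.141, -0.001, -2.324]
ft_force: [0.2, -0.1, -2.5]
width: 19.8
gripper_force: 20.0
clock: 5.83
tool_pos: [655.2, 334.9, 34.4]
tcp_rot: [3.141, -0.0, -2.324]
ft_force: [0.4, -0.1, -1.8]
width: 19.5
gripper_force: 20.0
```

```bash
python3 -m creep '[[0.01,0,0,-0.001,0],[0.01,0,0,-0.001,0],[0.01,0,0,0,0]]';python3 -m creep '[[0.01,0,0,-0.0005,0],[0.01,0,0,-0.0005,0],[0.01,0,0,0,0]]'
```

```text
clock: 6.08
tool_pos: [655.4, 335.1, 32.7]
tcp_rot: [-3.142, 0.001, -2.324]
ft_force: [-0.9, 0.2, 0.2]
width: 20.0
gripper_force: 20.0
clock: 6.33
tool_pos: [655.4, 335.1, 31.8]
tcp_rot: [-3.141, 0.001, -2.324]
ft_force: [-1.4, -0.7, -0.3]
width: 19.8
gripper_force: 20.0
```

```bash
python3 -m creep '[[0.01,0,0,-0.001,0],[0.01,0,0,0,0],[0.01,0,0,0,0]]';python3 -m creep '[[0.024,0,0,0,0],[0.03,0,0,0,0],[0.05,0,0,0,0],[0.05,0,0,0,0],[0.05,0,0,0.01,0],[0.05,0,0,0.03,0],[0.05,0,0,0.04,0],[0.05,-0.01,0,0.03,0]]'
python3 look.py w3.png level:44 slab:28
```

```text
clock: 6.58
tool_pos: [655.3, 334.9, 30.6]
tcp_rot: [-3.142, 0.0, -2.325]
ft_force: [-0.6, -0.7, 0.1]
width: 19.7
gripper_force: 20.0
clock: 7.25
tool_pos: [647.2, 334.6, 143.6]
tcp_rot: [-3.14, 0.003, -2.326]
ft_force: [0.1, 0.1, 1.3]
width: 50.1
gripper_force: 0.0
[647.19033349 334.56176639 143.60330119] [-3.14003987e+00  2.56305942e-03 -2.32597412e+00] 50.122010628396765 [0.05069434 0.06050688 1.31483707]
level 0.74 [232.7, 95.5, 258.9, 268.2] ((655.1715087890625, 334.5728454589844), (161.70901489257812, 21.523727416992188), 46.73269271850586)
slab 0.76 [50.4, 2.9, 424.9, 309.5] ((656.8226318359375, 334.2486572265625), (298.4753723144531, 220.12754821777344), 87.14692687988281)
```

View pics/w3.png

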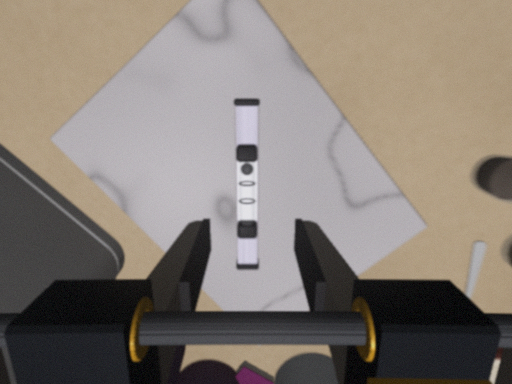

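The level lies at (655,335) at 46.7°, along the diagonal (pixel (246,184)), with its ball at the low end. Now I'll go to the wedge.

```bash
python3 -m creep '[[0.06,-0.02,-0.018,0.02,-0.05],[0.06,-0.025,-0.0225,0.01,-0.054],[0.06,-0.025,-0.0225,0.01,-0.054],[0.06,-0.025,-0.0225,0.01,-0.054],[0.06,-0.025,-0.0225,0,-0.054],[0.06,-0.025,-0.0225,0,-0.054],[0.06,-0.025,-0.0225,0,-0.054],[0.06,-0.025,-0.0225,0,-0.054],[0.06,-0.025,-0.0225,0,-0.054],[0.06,-0.022,-0.022,0,-0.054]]'
python3 -m creep '[[0.06,0,0,0,0],[0.06,0,0,0,0]]'
python3 look.py w4.png wedge:8; python3 -c "
from rig import *;print(sense()['joint_positions'])"
```

```text
clock: 8.23
tool_pos: [400.8, 113.5, 189.7]
tcp_rot: [-3.141, -0.002, -2.863]
ft_force: [0.1, -0.1, -0.7]
width: 60.0
gripper_force: 0.0
clock: 8.4
tool_pos: [402.3, 113.9, 190.3]
tcp_rot: [-3.141, -0.001, -2.862]
ft_force: [0.0, 0.4, -0.3]
width: 59.6
gripper_force: 0.0
[402.31571375 113.91929078 190.33363062] [-3.14145610e+00 -6.41009769e-04 -2.86174691e+00] 59.62401339432412 [ 0.00821261  0.35194527 -0.3259651 ]
[-0.32522226  0.10974575 -0.03504624  2.15728167  0.00478312  0.87401177
  1.4896361 ]
```

View pics/w4.png

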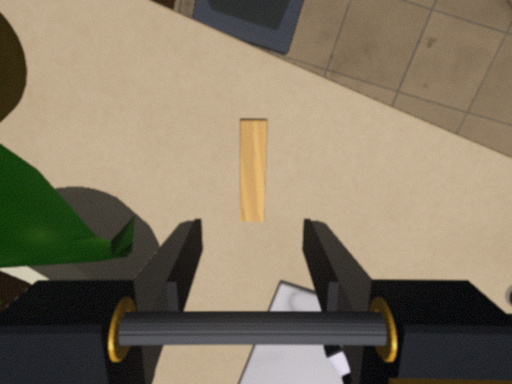

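The wrist view shows the wedge with its heel edge at (253,120) and tip at (253,221). Plant leaves show at lower left (0–130, 150–270), so I'll check numerically how close they are.

Run:
```python
from h import *
s=sense();p=get_image("wrist")
tip=back(p,[[253,221]],3,s)[0];heel=back(p,[[253.5,120]],22,s)[0]
d=tip-heel;print(tip,heel,np.hypot(*d[:2]),np.arctan2(d[1],d[0]), "grip",heel[:2]+14*d[:2]/np.hypot(*d[:2]))
a=get_image("top");a0=dict(a);a0["pixels"]=cv2.imread("pics/top0.png")[:,:,::-1]
def g(im):
    h=cv2.cvtColor(np.ascontiguousarray(im),cv2.COLOR_RGB2HSV);return cv2.morphologyEx(((h[...,0]>45)&(h[...,0]<75)&(h[...,1]>130)).astype(np.uint8),2,np.ones((3,3)))
for z in (50,100,150,200,300):
    v,u=np.nonzero(g(a0["pixels"]));w=back(a0,np.c_[u,v],z);m=(w[:,0]>300)&(w[:,0]<520)
    v,u=np.nonzero(g(p["pixels"]));w2=back(p,np.c_[u,v],z,s)
    i=w[m][:,1].argmax();j=w2[:,1].argmax();print(z,"top",w[m][i],"wrist",w2[j])
```

```text
[474.57832297 136.59727281   3.        ] [354.57740213 102.26313251  22.        ] 124.81608145713625 0.27867068329881106 grip [368.03730948 106.11422252]
50 top [353.49678138 -19.24563553  50.        ] wrist [507.28911913   4.58936842  50.        ]
100 top [357.46113896  -0.63777252 100.        ] wrist [477.99122644  18.75010076 100.        ]
150 top [361.42549654  17.97009049 150.        ] wrist [448.69333374  32.91083311 150.        ]
200 top [365.38985412  36.5779535  200.        ] wrist [419.39544105  47.07156546 200.        ]
300 top [373.31856928  73.79367952 300.        ] wrist [360.79965566  75.39303015 300.        ]
```

Run:
```python
from h import *
s=sense();p=get_image("wrist");a=get_image("top");b=get_image("scene")
R,t=cam(p,s);print("wristcam",-R.T@t)
out=[]
for im,f,(u0,v0,u1,v1) in((a,"top0",(330,130,512,384)),(b,"scene0",(250,0,512,260))):
    I=cv2.imread(f"pics/{f}.png");S=3
    c=cv2.resize(I[v0:v1,u0:u1],None,fx=S,fy=S)
    for px,col in(((133,225),(0,0,255)),((30,160),(255,0,0))):
        for z in range(50,301,50):
            X=back(p,[px],z,s);Rr,tt=cam(im)
            q=cv2.projectPoints(X,cv2.Rodrigues(Rr)[0],tt,np.array([[im["fx"],0,im["cx"]],[0,im["fy"],im["cy"]],[0,0,1.]]),np.array([im["k1"],0,0,0.]))[0].ravel()
            x,y=int((q[0]-u0)*S),int((q[1]-v0)*S);cv2.circle(c,(x,y),4,col,-1)
            cv2.putText(c,str(z),(x+5,y),0,.4,col,1)
    out.append(cv2.resize(c,(390,540)))
cv2.imwrite("pics/leaf.png",np.hstack(out))
```

```text
wristcam [325.38531926  92.8651278  360.65288735]
```

View pics/leaf.png

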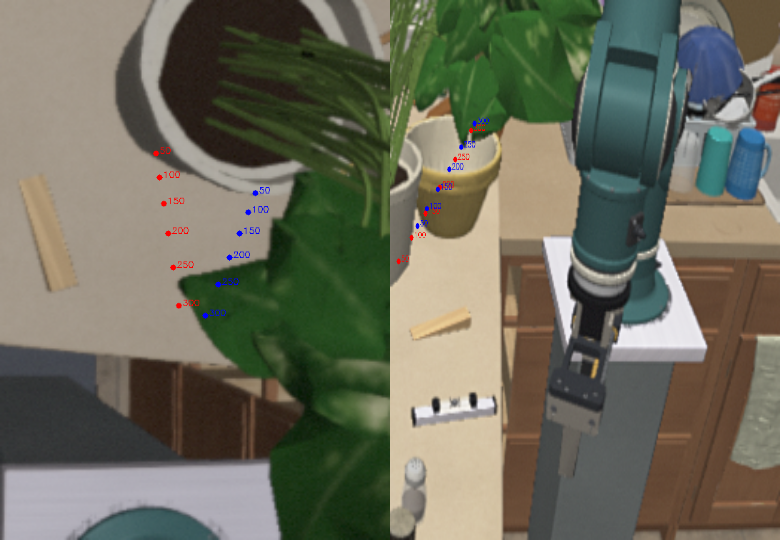

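The leaf tip is high, at z about 265–300 and y about 65, so it clears the low gripper. I'll descend on the heel.

```bash
python3 -m creep '[[0.06,-0.006,-0.001,-0.03,0],[0.06,-0.006,-0.002,-0.03,0],[0.06,-0.006,-0.001,-0.03,0],[0.06,-0.006,-0.002,-0.03,0],[0.06,-0.006,-0.001,-0.03,0],[0.06,-0.006,-0.001,-0.02,0],[0.06,0,0,-0.010,0],[0.06,0,0,0,0],[0.06,0,0,0,0]]'
```

```text
clock: 9.5
tool_pos: [367.2, 107.1, 10.2]
tcp_rot: [-3.142, -0.001, -2.86]
ft_force: [-0.1, 0.6, 0.4]
width: 60.1
gripper_force: 0.0
```

```bash
python3 -m creep '[[0.06,-0.001,-0.001,-0.005,0],[0.02,0,0,0,0],[0.02,0,0,0,0],[0.02,0,0,0,0],[0.02,0,0,0,0],[0.02,0,0,0,0],[0.02,0,0,0,0]]' 25
```

```text
clock: 10.08
tool_pos: [366.6, 106.0, 6.0]
tcp_rot: [3.142, 0.001, -2.86]
ft_force: [-0.2, 0.2, 5.0]
width: 29.7
gripper_force: 24.8
```

```bash
python3 -m creep '[[0.02,0,0,0.012,0],[0.02,0.001,0.008,0.01,0],[0.02,0.006,0.0185,0,-0.066],[0.02,0.006,0.0185,0,-0.066],[0.02,0.006,0.0185,0,-0.066],[0.02,0.006,0.0185,0,-0.066],[0.02,0.006,0.0185,0,-0.067],[0.02,0.005,0.0105,0,0],[0.02,0,0,0,0],[0.02,0,0,0,0]]'
python3 look.py w5.png wedge:10 slab:24
python3 - <<'E'
from h import *
s=sense();p=get_image("wrist")
cv2.imwrite("pics/w5c.png",cv2.resize(p["pixels"][100:384,100:500],(800,568))[:,:,::-1])
E
```

```text
clock: 10.92
tool_pos: [401.8, 216.6, 27.4]
tcp_rot: [-3.141, -0.001, 3.094]
ft_force: [-0.2, -0.5, -0.0]
width: 30.0
gripper_force: 24.8
[401.84425204 216.61997725  27.36059882] [-3.14091346e+00 -5.86330993e-04  3.09415927e+00] 30.009804820914695 [-0.24750614 -0.47511242 -0.00890613]
wedge 0.93 [224.9, 206.9, 280.7, 376.0] ((430.5044250488281, 215.08306884765625), (35.295528411865234, 79.59025573730469), 85.92189025878906)
```

View pics/w5c.png

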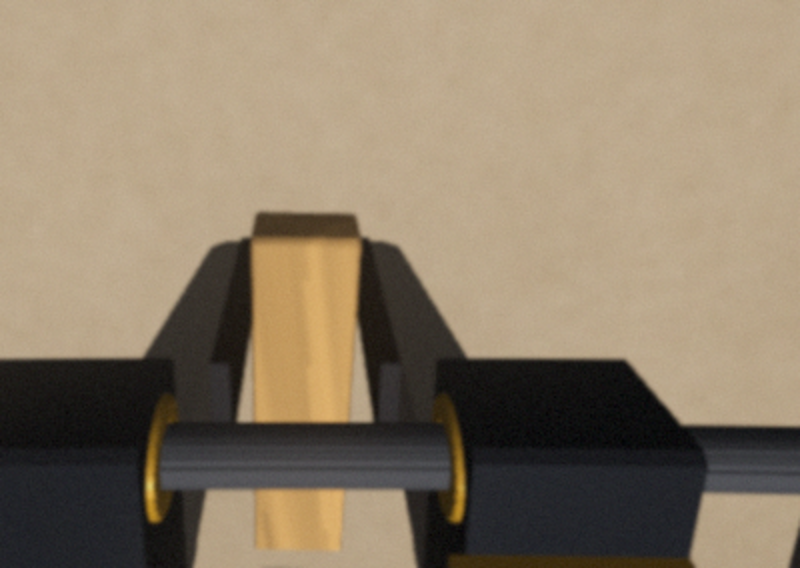

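The wedge is held squarely with its heel at (305,225) in the crop; the slab is out of view. I'll lower it and start pushing.

```bash
python3 -m creep '[[0.02,0,0,-0.01,0],[0.02,0,0,-0.007,0],[0.02,0,0,-0.004,0],[0.02,0,0,0,0],[0.02,0,0,0,0]]'
python3 - <<'E'
from h import *
a=get_image("top");b=get_image("scene")
for im in(a,b):
    for n,z in(("wedge",5),("slab",24)):
        for d in silhouettes(im,n)[:1]: print(n,d["conf"],d["box"],rect(im,d["pixels"],z))
s=a["pixels"][80:230,200:360];t=b["pixels"][130:230,180:320]
cv2.imwrite("pics/c5.png",np.hstack([cv2.resize(s,(400,375)),cv2.resize(t,(400,375))])[:,:,::-1])
E
```

```text
clock: 11.53
tool_pos: [401.9, 216.5, 5.9]
tcp_rot: [-3.141, -0.001, 3.092]
ft_force: [-0.2, -0.2, -0.5]
width: 29.4
gripper_force: 24.9
wedge 0.64 [305.6, 196.3, 317.0, 231.5] ((471.0206604003906, 213.0603485107422), (30.472814559936523, 74.83876037597656), 89.98839569091797)
slab 0.6 [193.4, 83.9, 324.3, 183.7] ((653.6524658203125, 334.79241943359375), (301.5669860839844, 228.1698455810547), 86.83737182617188)
wedge 0.52 [252.0, 171.6, 286.7, 182.3] ((457.437255859375, 211.42230224609375), (98.27311706542969, 43.099308013916016), 0.03823074325919151)
slab 0.7 [146.5, 168.0, 243.8, 243.3] ((652.650390625, 338.3782958984375), (303.3706970214844, 228.1407470703125), 85.49154663085938)
```

View pics/c5.png

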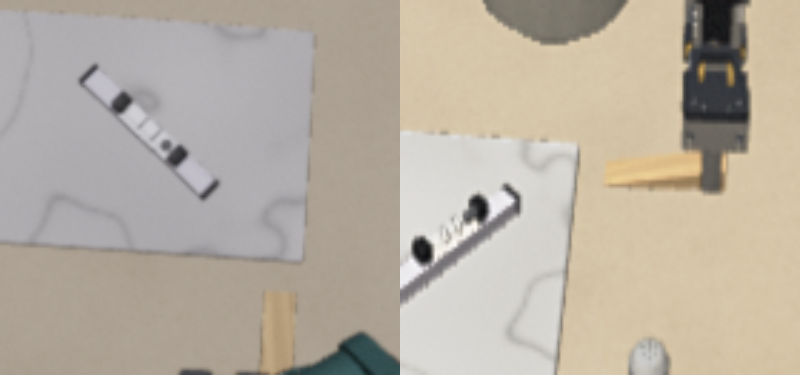

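Both views show the wedge aligned with the slab's edge, about 20 mm in from the low corner, with a gap of about 25 mm. The ball sits at its low stop. I'll push gently.

```bash
python3 -m creep '[[0.02,0.006,-0.0003,0,0],[0.02,0.006,-0.0003,0,0],[0.02,0.006,-0.0003,0,0],[0.02,0.005,-0.0003,0,0],[0.02,0.004,-0.0002,0,0],[0.02,0.004,-0.0002,0,0],[0.02,0.002,-0.0001,0,0]]'
python3 -m creep '[[0.02,0.003,-0.0001,0,0],[0.02,0.003,-0.0002,0,0],[0.02,0.003,-0.0001,0,0],[0.02,0.003,-0.0002,0,0]]'
```

```text
clock: 12.42
tool_pos: [436.0, 215.1, 6.6]
tcp_rot: [3.141, 0.0, 3.091]
ft_force: [0.3, 0.2, -0.8]
width: 30.0
gripper_force: 24.9
clock: 12.75
tool_pos: [447.1, 214.6, 6.4]
tcp_rot: [-3.141, -0.001, 3.092]
ft_force: [-1.2, -0.5, -1.0]
width: 29.8
gripper_force: 24.9
```

```bash
cat > ball.py <<'E'
from h import *
# dark-blob centroid in level frame: known level pose on slab, top & scene cams
def meas(im,z=46,st=None,c0=(655.3,334.6),ang=np.radians(46.7),bias=None):
    # sample an image strip along the tube between blocks
    R,t=cam(im,st); K=np.array([[im["fx"],0,im["cx"]],[0,im["fy"],im["cy"]],[0,0,1.]])
    xs=np.arange(-60,60.1,.5); ys=np.arange(-14,14.1,1)
    X=np.array([[c0[0]+x*np.cos(ang)-y*np.sin(ang),c0[1]+x*np.sin(ang)+y*np.cos(ang),z] for y in ys for x in xs])
    q=cv2.projectPoints(X,cv2.Rodrigues(R)[0],t,K,np.array([im["k1"],0,0,0.]))[0][:,0].astype(np.float32)
    g=cv2.cvtColor(np.ascontiguousarray(im["pixels"]),cv2.COLOR_RGB2GRAY)
    return cv2.remap(g,q[:,0].reshape(len(ys),-1),q[:,1].reshape(len(ys),-1),1),xs
def ball(im,n,**k):
    S,xs=meas(im,**k); cv2.imwrite(f"pics/strip_{n}.png",cv2.resize(S,None,fx=3,fy=3))
    return S
if __name__=="__main__":
    import sys
    A=ball(get_image("top"),"t");B=ball(get_image("scene"),"s",z=50)
    cv2.imwrite("pics/"+sys.argv[1],np.vstack([cv2.resize(A,(723,260)),cv2.resize(B,(723,260))]))
E
python3 ball.py strip1.png
python3 -m creep '[[0.02,0.003,-0.0001,0,0],[0.02,0.003,-0.0002,0,0],[0.02,0.003,-0.0001,0,0],[0.02,0.003,-0.0002,0,0]]'
python3 -m creep '[[0.02,0.003,-0.0001,0,0],[0.02,0.003,-0.0002,0,0],[0.02,0.003,-0.0001,0,0],[0.02,0.003,-0.0002,0,0]]'
python3 - <<'E'
from h import *;from ball import *
for n,z in(("top",50),("scene",50)):
    S,xs=meas(get_image(n),z=z);print(n)
    for r in S[2::4]: print(*(r[::6]))
print(*xs[::6].astype(int))
E
```

```text
clock: 13.18
tool_pos: [459.3, 214.0, 6.5]
tcp_rot: [-3.141, -0.0, 3.092]
ft_force: [-1.0, 0.8, -1.3]
width: 29.9
gripper_force: 24.9
clock: 13.52
tool_pos: [471.3, 213.4, 6.5]
tcp_rot: [-3.141, -0.0, 3.092]
ft_force: [-0.5, 0.9, -0.7]
width: 29.8
gripper_force: 24.9
top
179 180 179 179 179 180 179 176 177 179 179 181 182 182 180 181 181 182 182 181 180 178 173 164 160 161 161 161 159 156 154 158 164 168 172 175 177 178 179 178 180
182 180 178 173 175 180 164 116 113 122 145 176 189 189 190 189 188 184 183 187 182 175 176 173 173 171 166 167 169 154 114 108 109 116 148 175 180 180 174 172 179
192 191 191 191 190 184 119 48 52 60 88 164 176 168 185 202 201 169 183 206 207 202 180 172 202 206 207 207 204 167 68 57 61 68 123 184 194 195 194 194 194
196 196 196 195 196 188 121 50 59 67 89 141 110 104 131 194 201 152 187 210 211 207 174 170 206 212 212 212 208 159 73 58 66 71 130 190 197 197 198 196 196
196 196 196 196 196 188 121 55 59 70 95 141 130 109 142 198 198 153 189 207 208 203 166 163 204 208 209 208 203 153 72 59 67 80 133 189 198 198 198 197 197
194 194 196 194 195 188 135 72 6
[... 812 characters left out ...]
 137 160 191 228 213 237 194 174 225 226 230 238 240 210 93 32 35 40 28 27 95 202 212 219 225 229 223
229 227 230 234 191 103 29 23 36 46 68 86 82 77 96 139 168 220 232 228 236 185 199 227 228 235 237 240 135 37 20 32 30 28 88 187 236 236 234 235 235
234 233 233 234 240 194 100 25 15 22 49 102 146 133 140 175 200 198 201 224 232 218 163 179 199 229 231 234 206 118 36 12 20 33 100 203 237 237 235 234 235
237 235 235 234 237 242 216 114 55 43 59 122 202 246 227 245 241 223 217 223 239 241 222 211 227 239 242 240 242 212 125 56 35 57 123 211 243 239 237 236 236
-60 -57 -54 -51 -48 -45 -42 -39 -36 -33 -30 -27 -24 -21 -18 -15 -12 -9 -6 -3 0 3 6 9 12 15 18 21 24 27 30 33 36 39 42 45 48 51 54 57 60
```

The strip profile resolves the blocks, the lines (±8 mm) and the ball, which is at −21 and still on its stop. I'll continue pushing.

```bash
cat > b.py <<'E'
from h import *;from ball import *
S,xs=meas(get_image("top"),z=50);r=S[10:19].mean(0)
def mid(lo,hi,f):
    m=(xs>=lo)&(xs<=hi);w=np.clip(f-r[m],0,None);return (w*xs[m]).sum()/max(w.sum(),1e-6),w.sum()
c=(mid(-46,-29,100)[0]+mid(27,46,100)[0])/2
m=(xs>-26)&(xs<25);k=xs[m][r[m].argmin()]
b=mid(k-6,k+6,165)[0]
print("centre",round(c,1),"ball",round(b-c,2)); print(*r[m][::3].astype(int))
E
python3 -m creep '[[0.02,0.003,-0.0001,0,0],[0.02,0.003,-0.0002,0,0],[0.02,0.003,-0.0001,0,0]]';python3 -m creep '[[0.02,0.002,-0.0001,0,0],[0.02,0.002,-0.0001,0,0],[0.02,0.002,-0.0001,0,0]]'; python3 b.py
```

```text
clock: 13.87
tool_pos: [480.2, 213.0, 6.5]
tcp_rot: [-3.141, -0.0, 3.092]
ft_force: [-2.4, 0.2, -2.1]
width: 29.6
gripper_force: 24.9
clock: 14.12
tool_pos: [486.1, 212.6, 6.5]
tcp_rot: [-3.141, -0.001, 3.092]
ft_force: [-2.3, 1.4, -2.9]
width: 29.9
gripper_force: 24.9
centre -0.3 ball -15.02
198 205 197 177 150 129 121 121 129 144 157 161 168 187 203 209 210 210 210 209 205 193 178 178 193 206 209 210 210 210 210 210 210 208
```

```bash
python3 -m creep '[[0.02,0,0,0,0],[0.02,0,0,0,0],[0.02,0,0,0,0],[0.02,0,0,0,0],[0.02,0,0,0,0],[0.02,0,0,0,0],[0.02,0,0,0,0],[0.02,0,0,0,0]]';python3 b.py
python3 -m creep '[[0.02,0.002,-0.0001,0,0],[0.02,0.002,-0.0001,0,0],[0.02,0.002,-0.0001,0,0],[0.02,0,0,0,0],[0.02,0,0,0,0],[0.02,0,0,0,0],[0.02,0,0,0,0],[0.02,0,0,0,0],[0.02,0,0,0,0],[0.02,0,0,0,0]]';python3 b.py
```

```text
clock: 14.83
tool_pos: [486.3, 212.8, 6.6]
tcp_rot: [3.141, 0.0, 3.092]
ft_force: [-0.5, -0.1, -2.8]
width: 29.7
gripper_force: 24.9
centre -0.3 ball -8.75
200 209 210 210 210 208 201 185 159 132 116 105 108 134 167 194 206 209 210 210 207 195 179 177 192 205 209 210 210 211 210 210 210 208
clock: 15.72
tool_pos: [492.3, 212.5, 6.6]
tcp_rot: [3.142, 0.0, 3.092]
ft_force: [-1.3, 0.3, -1.5]
width: 29.8
gripper_force: 24.9
centre -0.2 ball -5.46
190 206 210 211 211 211 211 210 208 200 178 143 114 104 112 132 156 183 202 208 207 196 177 168 180 197 207 210 211 211 210 210 210 208
```

```bash
python3 -m creep '[[0.02,0.002,-0.0001,0,0],[0.02,0.002,-0.0001,0,0],[0.02,0.002,-0.0001,0,0],[0.02,0.0,0,0,0],[0.02,0,0,0,0],[0.02,0,0,0,0],[0.02,0,0,0,0],[0.02,0,0,0,0],[0.02,0,0,0,0],[0.02,0,0,0,0]]';python3 -m creep '[[0.02,0,0,0,0],[0.02,0,0,0,0],[0.02,0,0,0,0]]'; python3 b.py
```

```text
clock: 16.6
tool_pos: [498.4, 212.3, 6.7]
tcp_rot: [3.141, 0.0, 3.092]
ft_force: [-2.3, 1.2, -3.0]
width: 29.3
gripper_force: 24.9
clock: 16.85
tool_pos: [498.4, 212.2, 6.6]
tcp_rot: [3.141, 0.0, 3.092]
ft_force: [-1.1, 0.2, -3.6]
width: 30.1
gripper_force: 24.9
centre 0.2 ball -2.37
187 205 210 211 211 211 211 211 211 209 200 180 153 129 118 115 115 117 127 152 177 186 174 161 171 192 206 210 211 211 211 211 210 210
```

```bash
python3 -m creep '[[0.02,0.002,-0.0001,0,0],[0.02,0.002,-0.0001,0,0],[0.02,0.0005,0,0,0],[0.02,0,0,0,0],[0.02,0,0,0,0],[0.02,0,0,0,0],[0.02,0,0,0,0],[0.02,0,0,0,0],[0.02,0,0,0,0],[0.02,0,0,0,0]]'; python3 b.py
python3 -m creep '[[0.034,0,0,0,0],[0.038,0,0,0,0],[0.05,0,0,0,0],[0.05,0,0,0,0],[0.05,0,0,0,0],[0.05,0,0,0,0],[0.05,0,0,0,0],[0.05,0,0,0,0]]'; python3 b.py
```

```text
clock: 17.73
tool_pos: [502.6, 211.8, 6.6]
tcp_rot: [-3.141, -0.0, 3.092]
ft_force: [-2.6, 0.0, -3.4]
width: 29.7
gripper_force: 24.9
centre 0.3 ball 1.44
177 201 209 211 211 211 211 211 211 209 200 180 156 150 156 151 134 119 117 122 129 136 138 140 161 189 206 210 211 211 211 211 211 210
clock: 18.45
tool_pos: [502.8, 212.0, 6.6]
tcp_rot: [3.141, 0.0, 3.092]
ft_force: [0.0, -0.6, -0.5]
width: 49.9
gripper_force: 0.0
centre 0.1 ball -0.6
189 205 210 211 211 212 211 211 211 209 200 181 157 143 137 128 117 111 115 130 151 166 164 159 173 193 206 211 212 211 211 211 211 211
```

Released, with the ball about −0.5 mm from the middle. I'll withdraw and confirm from close by.

```bash
python3 -m creep '[[0.05,0,0,0.02,0],[0.05,0,0,0.035,0],[0.05,0,0,0.04,0],[0.05,0,0,0.04,0],[0.05,0.036,0.03,0.01,0],[0.05,0.036,0.03,0.005,0],[0.05,0.036,0.03,0,0],[0.05,0.036,0.03,0,0],[0.05,0,0,0,0],[0.05,0,0,0,0]]'
python3 b.py; python3 look.py w6.png level:52 slab:30
python3 - <<'E'
from h import *
p=cv2.imread("pics/w6.png");a=get_image("top")["pixels"][80:230,200:360][:,:,::-1]
cv2.imwrite("pics/f.png",np.hstack([cv2.resize(p[50:300,130:380],(500,500)),cv2.resize(a,(300,500))]))
E
```

```text
clock: 19.33
tool_pos: [630.0, 319.1, 152.8]
tcp_rot: [-3.141, -0.002, 3.093]
ft_force: [-0.5, -0.5, -0.3]
width: 50.2
gripper_force: 0.0
centre 2.1 ball 9.93
197 214 220 220 220 218 216 211 203 194 178 158 139 128 124 123 121 122 117 108 97 85 76 67 61 59 63 67 74 81 89 99 109 115
[629.27913749 317.68755134 153.25594263] [-3.14014682e+00 -1.86344905e-03  3.09212364e+00] 49.985870910859255 [-0.69524327 -0.23528016  0.00974606]
level 0.65 [202.1, 148.7, 335.2, 245.5] ((637.45458984375, 319.9113464355469), (112.07282257080078, 23.967037200927734), 47.68375778198242)
slab 0.95 [107.6, 84.8, 437.6, 293.8] ((654.8256225585938, 333.5072326660156), (294.6534118652344, 216.54981994628906), 87.28905487060547)
```

View pics/f.png

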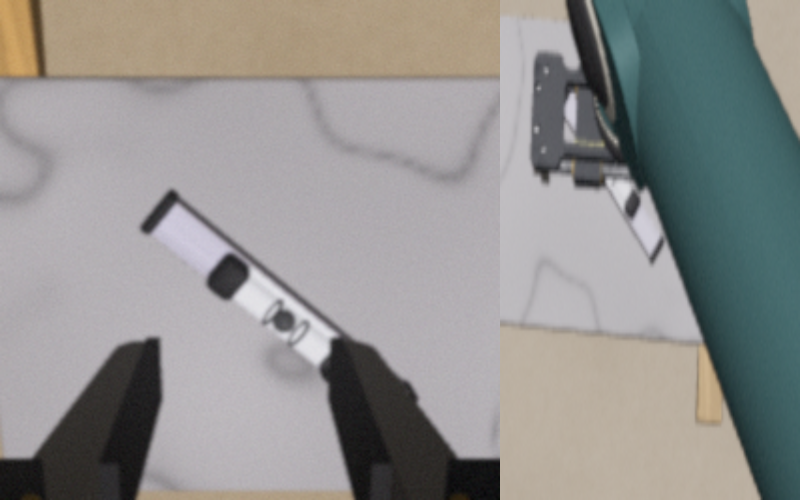

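The ball (284,321) sits midway between the black lines (272,312) and (298,332), the wedge stays under the edge, and the robot is clear of everything.

```bash
python3 -c "from rig import *;print(job_done())"
```

```text
the job is handed in; nothing more can be done
None
```

I laid the level along the slab's diagonal and let go of it, then pushed the wedge in beside the low corner until the ball came to rest between the lines. The wedge is left carrying the corner and the job is handed in, with no verdict reported.

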